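# Stand up the fallen bottle and slide it home under the riser

### The arm

A 6-joint arm with a two-finger parallel gripper is mounted at the origin on the work surface. World frame = base frame: x ahead of the robot, y to its left, z up, the work surface at z = 0. Lengths are in m, angles in rad, forces in N, time in s.
With the tool pointing down it reaches from about 0.275 to 1 m from the base axis. Payload 8.4 kg.
Tool frame: the origin (TCP) lies on the centre line of the jaws, within the pads' length; the fingertips stand 17 mm ahead of it and the grasp point (between the pads) lies 2 mm behind it (bot.tcp_to_tips is the z of the fingertips in the tool frame, in m); z points along the fingers, y is the line along which they close (so a half turn about z gives the same grasp; the last joint's range is limited). The gripper opens to 85 mm and grips with 20 to 120 N. Pads are 22 mm wide; open, the fingers measure 114 mm over their backs; the gripper's body (76 mm by 85 mm) begins 54 mm behind the grasp point. The pads swing forward as they close: fully open they stand 13 mm farther back than shut.
Start: joints at [1.127, 0.353, 1.633, -0, 1.155, -0.002], TCP at [0.267, 0.565, 0.248] pointing down, gripper open.
Joint ranges: [-2.63, 2.63], [-0.92, 2.1], [0.06, 2.66], [-1.3, 4.44], [0, 2.69], [-3.02, 3.02]. Speed limits (rad/s): [2.22, 2.22, 2.79, 3.14, 3.14, 3.14].

### API

Orientations are given as a unit quaternion [x, y, z, w].
In Python, from workcell import bot, hand, kinematics, get_obs, vision, hand_in gives the robot as it stands. The module is installed in compiled form; this text tells all that it offers. Calls block until the motion is done:
- bot.reach(position, orientation): joint-space move of the TCP to a pose.
- bot.servo_line(position, ori=None, velocity=0.15): straight line of the TCP; ori=None keeps the orientation; velocity is the mean speed in m/s.
- bot.goto_joints(angles): joint-space move.
- hand.move_gripper(opening, strength=None): finger opening in m; strength is the grip in N (None keeps the last); returns when the fingers have stopped.
- bot.dwell(seconds).
- kinematics.solve_ik(position, orientation): joint angles nearest the present ones, or None.
- get_obs(): the state.
- vision.read_camera(name): name is "scene" or "top" or "wrist"; returns a dict with "frame" (480x640x3 uint8, red, green, blue), "intrinsics" (3x3 intrinsics, pixels), "view" (4x4, takes a point from world to camera coordinates). Camera axes: x right, y down, z forward; pixel columns grow to the right and rows downward; lengths in m; the calibration is good to about 2 mm. The wrist camera is an equidistant fisheye: a pixel r from the principal point sees the ray r / f radians off the axis. A picture is of the moment at which its call begins. There is no depth.
A pose or a line that the arm cannot do raises bot.IKError and nothing moves.
- hand_in(): hands the job in; it is judged then, once.
The state is a dict: "time_s": time; "joint_pos": joint angles; "joint_vel": joint speeds; "joint_efforts": joint torques, N m; "position": TCP position; "orientation": TCP orientation; "wrist_force": force on the tool from outside, world axes, zero at the start; "ft_torque": the same for the moment, N m; "gripper_width": finger opening in m; "grip_force": force on a finger pad.
Only numpy, scipy, OpenCV 4.12 (cv2) and the standard library are available. Lean on these libraries where they do the work, as an engineer would, in place of code of your own. Each camera call takes 0.05 s, during which the arm holds its last target. There are 200 camera calls.

### The job

The brown square bottle has been knocked over and leans on the plaster vibrator. Set it upright on its base gently, without letting it fall or slap down, then put it back on its own blue-green mat under the riser, pushed in until its flat side rests against the back rail. Do not ram it into the rail, and leave the other bottles and everything else on the bench where they stand.

Things in the scene. Friction and masses are not known exactly. Their poses are not given: they have to be found in the camera images.
- bottle_mid (a point): the fallen brown plastic bottle, blue screw cap: square body 86 x 86 mm and 108 mm tall (too wide to grip), shoulder tapering to 130 mm, 160 mm in all; 0.36 to 0.58 kg, centre of mass about 56 mm above the base; slides on the bench with friction coefficient 0.45 to 0.75 (up to 5 N). Point on its axis half-way up, 80 mm above the base; z from base to cap, x and y square to its flat sides
- bottle_cap (a point): centre of that bottle's blue cap (42 mm across, 30 mm tall), on the axis 145 mm above the base; axes as for bottle_mid
- bottle_edge (a point): middle of the lower edge, on the bottle's +y side and parallel to its x axis, on which it stands at the start, tilted 58 degrees from upright, its +y side resting on the vibrator's top edge and its cap over the vibrator. Tipped up about this edge it balances about 37 degrees from upright, and from there drops onto its base unless held back
- vibrator: plaster vibrator, cream housing with black rubber top, 150 (x) x 170 (y) x 50 (z) mm, too heavy to shift; origin at the centre of its underside; the bottle leans on the top edge of its -y side
- riser: white bench riser, fixed: board 420 mm wide (y), 150 mm deep (x), underside 190 mm up, on end panels 16 mm thick, open in front (-x), with an aluminium rail 10 to 46 mm above the bench. Origin on the bench below the middle of the rail's front (-x) face; board and panels reach 75 mm in front of it; trays on top reach 60 mm above its underside. Three bottle places 115 mm apart, backs at the rail
- mat: thin blue-green mat 100 x 100 mm, flush with the bench (no step), in the empty place under the riser; origin at its centre, about 42 mm in front of the rail, where the middle of the bottle's base belongs; axes parallel to the riser's
- round_bottle_mid (a point): green round bottle with a black cap, 76 mm across, 158 mm tall, standing in one of the other places; point on its axis 80 mm above the base
- white_bottle_mid (a point): white square bottle with a green cap, 78 x 78 mm, 150 mm tall, standing in the remaining place; point on its axis 80 mm above the base
- mixing_bowl: green mixing bowl, 116 mm across, 62 mm tall, on the right of the bench; origin at the centre of its underside
- powder_jar: small jar, 60 mm across, 75 mm tall, on the right of the bench; origin at the centre of its underside
- stone_model: yellow plaster cast of teeth, 52 x 64 x 28 mm, on the right of the bench; origin at the centre of its underside
- mug: white mug, 76 mm across, 92 mm tall, on the left behind the vibrator; origin at the centre of its underside
- plaster_spatula: spatula 200 mm long, lying on the bench on the left; origin below its middle
Mind the look-alikes: they are no part of the job. What is shaped like the part that bears bottle_mid but purple is not meant.

How it is judged:
On the way:
1. the bottle stands upright on its base on the bench (angle between bottle_mid's own z axis and vertical below 0.06 rad and height (world z) of bottle_mid below 0.085 m), for 0.2 s.
At the end, for the whole second after the job is handed in: The brown bottle stands upright (within 3 degrees) and at rest on the bench, its back within about 6 mm of the rail and parallel to it within 4.5 degrees, centred on its mat within 20 mm sideways; the two other bottles stand upright (within 3.4 degrees) within 15 mm of where they were (angle between bottle_mid's own z axis and vertical below 0.05 rad and height (world z) of bottle_mid between 0.076 and 0.084 m and x of bottle_mid in the frame of riser between -0.049 and -0.038 m and y of bottle_mid in the frame of mat between -0.02 and 0.02 m and (angle between the x axis of bottle_mid and the x axis of riser, either way round below 0.08 rad or angle between the x axis of bottle_mid and the y axis of riser, either way round below 0.08 rad) and linear speed of bottle below 0.02 m/s and distance of each of round_bottle_mid, white_bottle_mid from where it was at the start of the episode below 0.015 m and angle between each of round_bottle_mid, white_bottle_mid's own z axis and vertical below 0.06 rad); the robot touches nothing.
It fails at once if the bottle falls, slaps down or is dropped (turns faster than 2.5 rad/s or moves faster than 0.6 m/s) (angular speed of bottle above 2.5 rad/s or linear speed of bottle above 0.6 m/s).
It fails at once if the bottle is rammed against the riser (over 20 N) (contact force between bottle and riser above 20 N).
It fails at once if another bottle is knocked over (angle between any of round_bottle_mid, white_bottle_mid's own z axis and vertical above 0.3 rad).
It fails at once if something else on the bench is shifted by more than 30 mm (distance of any of mixing_bowl, powder_jar, stone_model, mug, plaster_spatula from where it was at the start of the episode above 0.03 m).
It also fails if it takes over 67 s, if anything falls off the work surface, if the arm or the gripper's body presses on something with over 40 N, if the wrist force passes 120 N, or if a joint passes its speed limit or range.

## Working session

There is one attempt and no reset: what is moved stays moved. The work goes in short steps, each a Python script; the robot and the scene stay as the last script left them, time stands still between calls to the robot, and variables do not carry over. Pictures are saved under pics/ and viewed, at most 10 in all, crops included, and the job is handed in when it is done.

```bash
mkdir -p pics; ls; python3 - <<'E'
from workcell import bot, hand, kinematics, get_obs, vision
import cv2, numpy as np
np.set_printoptions(precision=4,suppress=True)
for n in ["scene","top"]:
    d=vision.read_camera(n); cv2.imwrite(f"pics/{n}0.png",d["frame"][:,:,::-1]); np.savez(f"{n}0.npz",**{k:d[k] for k in d})
    print(n,d["intrinsics"],d["view"])
print(get_obs())
E
```

```text
pics
scene [[466.4969   0.     323.9088]
 [  0.     466.4969 239.2472]
 [  0.       0.       1.    ]] [[ 0.5876 -0.8091  0.0084 -0.3462]
 [-0.7093 -0.5201 -0.4758  0.3932]
 [ 0.3894  0.2736 -0.8795  0.9848]
 [ 0.      0.      0.      1.    ]]
top [[597.4829   0.     312.8336]
 [  0.     597.4829 242.7287]
 [  0.       0.       1.    ]] [[ 0.0728 -0.9973 -0.0001 -0.0852]
 [-0.9748 -0.0712 -0.2114  0.5472]
 [ 0.2109  0.0155 -0.9774  1.7138]
 [ 0.      0.      0.      1.    ]]
{'time_s': 0.1, 'joint_pos': array([ 1.1266,  0.3536,  1.6341, -0.    ,  1.1552, -0.0024]), 'joint_vel': array([-0.0003, -0.0014, -0.0006, -0.0002,  0.0015,  0.0007]), 'joint_efforts': array([ -0.0012, -60.6353, -34.2821,  -0.0002,   0.004 ,   0.    ]), 'position': array([0.2671, 0.5646, 0.2477]), 'orientation': array([ 0.2191,  0.9757, -0.0006, -0.0001]), 'wrist_force': array([ 0.0567, -0.3112, -0.0024]), 'ft_torque': array([-0.0317,  0.0388, -0.0113]), 'grip_force': 0.0, 'gripper_width': 0.08538395172501435}
```

View pics/scene0.png

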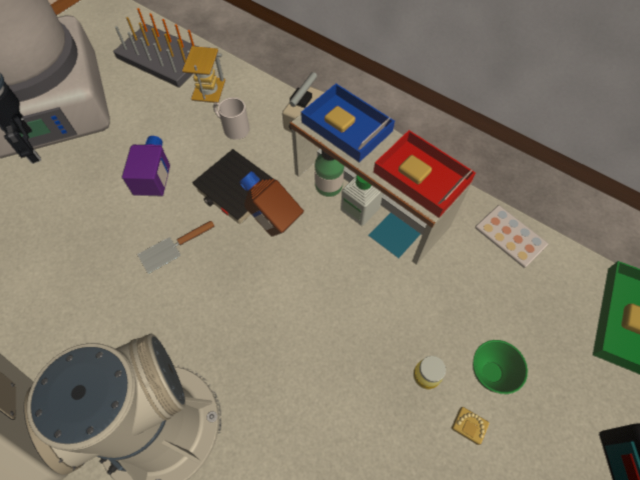

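View pics/top0.png

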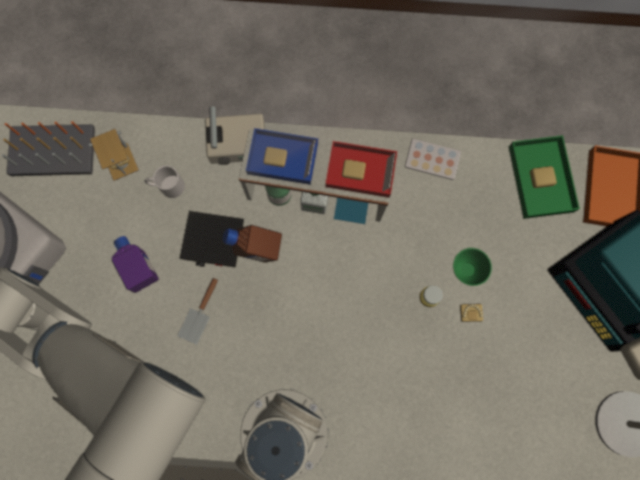

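The candidates for the bottle are the brown one leaning on the black vibrator, at top px (262,243) and scene px (275,205), and the purple standing look-alike, at top (133,268) and scene (147,170). I choose the brown one. The mat is at scene (395,233) and top (352,210), in the -y place under the red tray.

```bash
cat > h.py <<'E'
import numpy as np, cv2
np.set_printoptions(precision=4,suppress=True)
def load(n): 
    d=dict(np.load(n+".npz")); return d
def ray(d,p):
    K,V=d["intrinsics"],d["view"]; R,t=V[:3,:3],V[:3,3]
    r=R.T@np.linalg.inv(K)@np.array([p[0],p[1],1.]); return -R.T@t, r/np.linalg.norm(r)
def onz(d,p,z):
    c,r=ray(d,p); return c+r*(z-c[2])/r[2]
def tri(d1,p1,d2,p2):
    c1,r1=ray(d1,p1); c2,r2=ray(d2,p2)
    s=np.linalg.lstsq(np.c_[r1,-r2],c2-c1,rcond=None)[0]
    a,b=c1+r1*s[0],c2+r2*s[1]; return (a+b)/2, np.linalg.norm(a-b)
def proj(d,P):
    q=d["view"][:3,:3]@np.asarray(P)+d["view"][:3,3]; q=d["intrinsics"]@q; return q[:2]/q[2]
E
python3 - <<'E'
from h import *
S,T=load("scene0"),load("top0")
def mask(d,lo,hi,box):
    h=cv2.cvtColor(d["frame"],cv2.COLOR_RGB2HSV); m=cv2.inRange(h,lo,hi); z=np.zeros_like(m); x0,y0,x1,y1=box; z[y0:y1,x0:x1]=m[y0:y1,x0:x1]; 
    n,l,s,c=cv2.connectedComponentsWithStats(z); k=1+s[1:,4].argmax(); return (l==k).astype(np.uint8),c[k],s[k]
def quad(m):
    c=max(cv2.findContours(m,0,2)[0],key=cv2.contourArea); h=cv2.convexHull(c)
    return cv2.approxPolyDP(h,0.03*cv2.arcLength(h,True),True)[:,0]
B={"S":dict(cap=(235,165,275,195),mat=(360,200,430,265),br=(240,170,305,240),vib=(185,145,280,225)),
   "T":dict(cap=(220,225,245,250),mat=(330,190,375,230),br=(230,220,290,270),vib=(175,205,250,275))}
C=dict(cap=((105,120,40),(125,255,255)),mat=((85,90,40),(105,255,255)),br=((3,110,40),(20,255,255)),vib=((0,0,0),(180,120,60)))
cc={}
for n,d in (("S",S),("T",T)):
    for k in C:
        m,c,s=mask(d,*C[k],B[n][k]); cc[n+k]=c; q=quad(m); print(n,k,c,s,q.tolist())
        if k=="mat": print([onz(d,p,0)[:2] for p in q])
        if k=="vib": print([onz(d,p,.05)[:2] for p in q])
print(tri(S,cc["Scap"],T,cc["Tcap"]))
a=cv2.resize(S["frame"][130:265,180:450],None,fx=2.9,fy=2.9,interpolation=2)
b=cv2.resize(T["frame"][170:275,170:400],None,fx=3,fy=3,interpolation=2)[:200]
cv2.imwrite("pics/cropS.png",a[:,:,::-1]); cv2.imwrite("pics/cropT.png",cv2.resize(T["frame"][120:280,170:400],None,fx=3.4,fy=3.4,interpolation=2)[:,:,::-1])
E
```

```text
S cap [249.     180.2991] [240 171  20  19 214] [[251, 171], [259, 179], [248, 189], [245, 189], [240, 181]]
S mat [394.3875 234.4386] [ 369  213   51   44 1156] [[390, 213], [419, 233], [399, 256], [369, 235]]
[array([ 0.7345, -0.1115]), array([ 0.7275, -0.2048]), array([ 0.6398, -0.1979]), array([ 0.6456, -0.1033])]
S br [273.3233 203.8813] [ 245  179   58   55 1819] [[262, 179], [276, 180], [302, 209], [281, 232], [271, 233], [245, 206]]
S vib [228.1333 183.0596] [ 193  150   79   70 2401] [[232, 150], [271, 178], [237, 219], [208, 204], [193, 183]]
[array([0.62  , 0.3331]), array([0.6104, 0.1884]), array([0.4622, 0.1776]), array([0.4522, 0.2664]), array([0.4771, 0.3424])]
T cap [231.1027 236.3425] [226 229  12  16 146] [[228, 229], [232, 229], [237, 233], [236, 239], [232, 244], [226, 242]]
T mat [350.6891 210.3798] [335 199  32  24 595] [[338, 199], [366, 203], [364, 221], [336, 218]]
[array([ 0.7093, -0.1123]), array([ 0.7027, -0.2   ]), array([ 0.6446, -0.1969]), array([ 0.6478, -0.11  ])]
T br [259.1384 242.0376] [ 237  226   44   34 1091] [[240, 229], [253, 226], [280, 234], [277, 257], [242, 251], [237, 246]]
T vib [210.709  239.4864] [ 181  212   69   54 2533] [[189, 213], [241, 219], [249, 257], [234, 265], [182, 258]]
[array([0.618 , 0.3339]), array([0.6108, 0.1757]), array([0.4968, 0.1407]), array([0.4696, 0.1826]), array([0.4793, 0.3385])]
(array([0.5391, 0.1898, 0.1195]), np.float64(0.002891589210293833))
```

View pics/cropS.png

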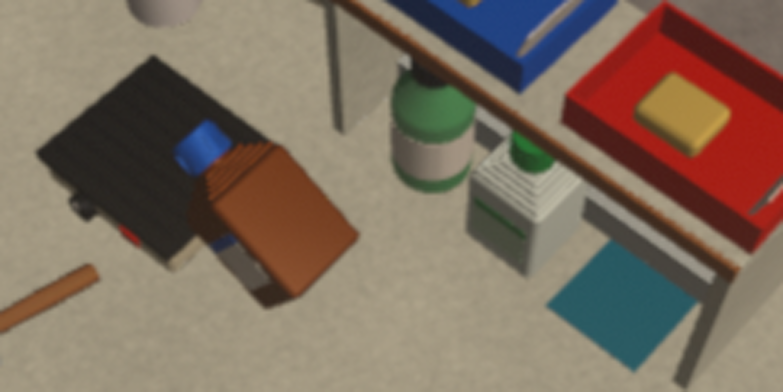

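View pics/cropT.png

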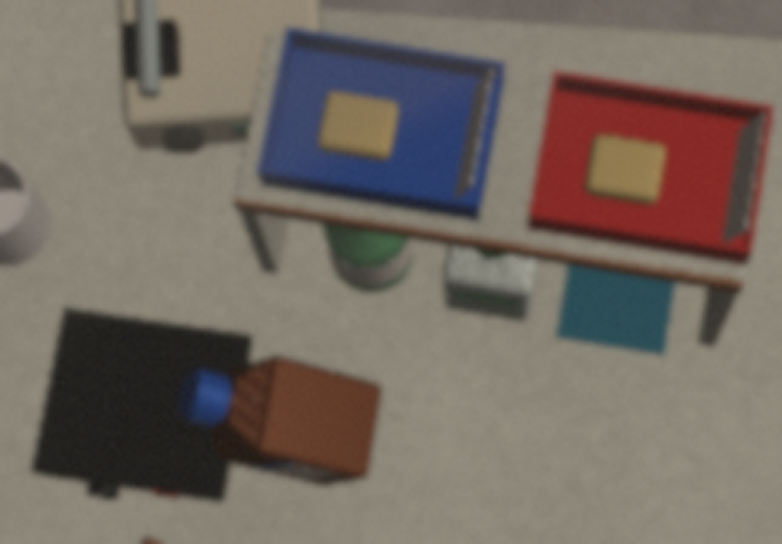

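The crops confirm the choice: brown bottle, blue cap at scene (249,180), and its base edge facing -y. The mat is clear, and its bottle place is at the -y end of the riser. Next I'll triangulate the bottle's upper face corners and the riser line.

```bash
python3 - <<'E'
from h import *
S,T=load("scene0"),load("top0")
cs=lambda u,v:(u/2.9+180-.3,v/2.9+130-.3); ct=lambda u,v:(u/3.4+170-.3,v/3.4+120-.3)
P={}
for k,a,b in [("baseR",(358,235),(380,385)),("baseL",(297,297),(365,477)),("shR",(283,147),(279,357)),("shL",(213,207),(262,443)),
  ("boardL",(330,0),(238,204)),("boardR",(737,270),(740,284)),("panR",(685,385),(708,343)),("panL",(343,132),(270,270)),
  ("matFR",(633,371),(663,353)),("matFL",(546,306),(558,336))]:
    P[k],e=tri(S,cs(*a),T,ct(*b)); print(k,P[k],e)
x=P["baseR"]-P["baseL"]; print("len",np.linalg.norm(x),"yaw",np.arctan2(x[1],x[0]))
x=P["shR"]-P["shL"]; print("len",np.linalg.norm(x),"yaw",np.arctan2(x[1],x[0]))
z=(P["shR"]+P["shL"]-P["baseR"]-P["baseL"])/2; print("zdir len",np.linalg.norm(z),"tilt",np.degrees(np.arccos(z[2]/np.linalg.norm(z))),"yawz",np.arctan2(-z[0],z[1]))
for n,d,A,B in (("S",S,cs(343,132),cs(685,385)),("T",T,ct(270,270),ct(708,343))):
    a,b=onz(d,A,0),onz(d,B,0); v=a-b; print(n,"panels",a,b,np.linalg.norm(v),np.arctan2(-v[0],v[1]))
for z in(.2,.206):
    a,b=onz(T,ct(238,204),z),onz(T,ct(740,284),z); v=a-b; print("board",z,a,b,np.linalg.norm(v),np.arctan2(-v[0],v[1]))
# white bottle base front corners, green base
print("white front-corner S",onz(S,cs(528,277),0),"left",onz(S,cs(470,240),0))
E
```

```text
baseR [0.5712 0.0501 0.0698] 0.002463878384667538
baseL [0.4907 0.055  0.0706] 0.0013383827109248745
shR [0.578  0.1333 0.1216] 0.0010891526903489895
shL [0.501  0.1423 0.1184] 0.006895085217906982
boardL [0.6964 0.1735 0.1684] 0.001193298979588379
boardR [ 0.6471 -0.2445  0.2024] 0.0002470613743691201
panR [ 0.6504 -0.2408 -0.0029] 0.0017299919045841781
panL [ 0.6915  0.1647 -0.008 ] 0.0011106396828020379
matFR [ 0.6365 -0.1988 -0.0026] 0.0024610725270192255
matFL [ 0.6447 -0.1024 -0.0002] 0.0028121034126395465
len 0.08073271123819498 yaw -0.06101108676453849
len 0.07752710552818819 yaw -0.11640664765482296
zdir len 0.09908812693146048 tilt 59.81714482683773 yawz -0.09987722162608546
S panels [0.6875 0.1605 0.    ] [ 0.6494 -0.2417  0.    ] 0.4040662416184876 -0.09434385054427201
T panels [0.6887 0.1639 0.    ] [ 0.649  -0.2398  0.    ] 0.40570339161339625 -0.09803622674181689
board 0.2 [0.6858 0.169  0.2   ] [ 0.6478 -0.2446  0.2   ] 0.4154156593588565 -0.09177619257072828
board 0.206 [0.6839 0.1681 0.206 ] [ 0.646 -0.244  0.206] 0.413848819022044 -0.09177619257072848
white front-corner S [ 0.6589 -0.0719  0.    ] left [ 0.66   -0.0072  0.    ]
```

```bash
cat >> h.py <<'E'
from scipy.spatial.transform import Rotation as R_
def ori(th,yaw,flip=1):
    """tool z = -(sin th*h + cos th*z), closing axis along bottle x; th in deg; h=lean direction"""
    e=np.array([np.cos(yaw),np.sin(yaw),0])*flip; h=np.array([-np.sin(yaw),np.cos(yaw),0]); t=np.radians(th)
    z=-(np.sin(t)*h+np.array([0,0,np.cos(t)])); return R_.from_matrix(np.c_[np.cross(e,z),e,z]).as_quat(), z
YAW=-0.085; RY=-0.094
CAP0=np.array([0.5405,0.196,0.113]); MAT=np.array([0.690,-0.155,0]); 
rx=np.array([np.cos(RY),np.sin(RY),0]); ry=np.array([-np.sin(RY),np.cos(RY),0])
E
python3 - <<'E'
from h import *
from workcell import bot, kinematics, get_obs
print(bot.tcp_to_tips)
h=np.array([-np.sin(YAW),np.cos(YAW),0]); b=np.sin(np.radians(58))*h+np.array([0,0,np.cos(np.radians(58))])
for f in (1,-1):
  for th0 in (28,38,48,58):
    q,z=ori(th0,YAW,f); g=CAP0+.006*b
    out=[]
    for P,Q in [(g-z*.1,q),(g,q),(g+[0,0,.1],q),([.53,.05,.18],ori(th0-58,YAW,f)[0]),([.57,-.145,.16],ori(th0-58,RY,f)[0])]:
        s=kinematics.solve_ik(np.array(P),Q); out.append(None if s is None else np.round(s,2).tolist())
    print(f,th0,*out,sep="\n  ")
E
```

```text
0.017
1
  28
  [0.62, 0.52, 1.56, -0.37, 1.4, 0.83]
  [0.57, 0.59, 1.68, -0.41, 1.21, 0.86]
  [0.57, 0.47, 1.62, -0.39, 1.38, 0.79]
  [-0.22, 0.34, 1.94, 0.62, 1.03, -0.5]
  [-0.51, 0.51, 1.72, 0.51, 1.19, -0.67]
1
  38
  [0.69, 0.63, 1.48, -0.46, 1.54, 0.9]
  [0.62, 0.67, 1.62, -0.5, 1.36, 0.94]
  [0.62, 0.55, 1.57, -0.49, 1.5, 0.86]
  [-0.12, 0.3, 1.93, 0.43, 0.97, -0.29]
  [-0.43, 0.46, 1.74, 0.37, 1.09, -0.54]
1
  48
  [0.74, 0.74, 1.4, -0.53, 1.67, 0.95]
  [0.67, 0.75, 1.56, -0.58, 1.5, 1.0]
  [0.67, 0.63, 1.52, -0.58, 1.63, 0.91]
  [-0.01, 0.29, 1.91, 0.22, 0.94, -0.06]
  [-0.34, 0.42, 1.77, 0.2, 1.01, -0.36]
1
  58
  [0.77, 0.85, 1.32, -0.61, 1.8, 0.98]
  [0.7, 0.84, 1.5, -0.65, 1.64, 1.03]
  [0.7, 0.71, 1.48, -0.66, 1.75, 0.95]
  [0.09, 0.29, 1.9, -0.0, 0.96, 0.18]
  [-0.25, 0.39, 1.79, -0.0, 0.96, -0.16]
-1
  28
  [0.62, 0.52, 1.56, -0.37, 1.4, -2.31]
  [0.57, 0.59, 1.68, -0.41, 1.21, -2.28]
  [0.57, 0.47, 1.62, -0.39, 1.38, -2.35]
  [-0.22, 0.34, 1.94, 0.62, 1.03, 2.64]
  [-0.51, 0.51, 1.72, 0.51, 1.19, 2.47]
-1
  38
  [0.69, 0.63, 1.48, -0.46, 1.54, -2.24]
  [0.62, 0.67, 1.62, -0.5, 1.36, -2.2]
  [0.62, 0.55, 1.57, -0.49, 1.5, -2.28]
  [-0.12, 0.3, 1.93, 0.43, 0.97, 2.85]
  [-0.43, 0.46, 1.74, 0.37, 1.09, 2.61]
-1
  48
  [0.74, 0.74, 1.4, -0.53, 1.67, -2.19]
  [0.67, 0.75, 1.56, -0.58, 1.5, -2.15]
  [0.67, 0.63, 1.52, -0.58, 1.63, -2.23]
  None
  [-0.34, 0.42, 1.77, 0.2, 1.01, 2.78]
-1
  58
  [0.77, 0.85, 1.32, -0.61, 1.8, -2.16]
  [0.7, 0.84, 1.5, -0.65, 1.64, -2.11]
  [0.7, 0.71, 1.48, -0.66, 1.75, -2.2]
  [0.09, 0.29, 1.9, -0.0, 0.96, -2.97]
  [-0.25, 0.39, 1.79, -0.0, 0.96, 2.98]
```

```bash
python3 - <<'E'
from h import *
from workcell import bot, hand, kinematics, get_obs, vision
q,z=ori(58,YAW); g=CAP0-.005*z
bot.reach(g-z*.1+[0,0,.06],q); bot.reach(g-z*.09,q)
o=get_obs(); print(o["time_s"],o["position"],g-z*.09,o["wrist_force"])
d=vision.read_camera("wrist"); np.savez("w1.npz",**d); print(d["intrinsics"])
im=d["frame"][:,:,::-1].copy()
def fish(d,P):
    c=d["view"][:3,:3]@P+d["view"][:3,3]; th=np.arctan2(np.hypot(c[0],c[1]),c[2]); u=c[:2]/np.hypot(c[0],c[1]); K=d["intrinsics"]; return K[:2,2]+K[0,0]*th*u
for P,col in ((CAP0-z*.015,(0,255,255)),(CAP0+z*.145-z*.0,(0,0,255))):
    p=fish(d,P); print(p); cv2.drawMarker(im,tuple(int(v) for v in p),col,1,12)
cv2.imwrite("pics/w1.png",im)
E
```

```text
1.9417 [0.5467 0.2764 0.1636] [0.5473 0.2763 0.1633] [0.4756 0.4217 0.0963]
[[371.6483   0.     317.352 ]
 [  0.     371.6483 236.3448]
 [  0.       0.       1.    ]]
[318.3282 257.8747]
[318.017  199.2691]
```

View pics/w1.png

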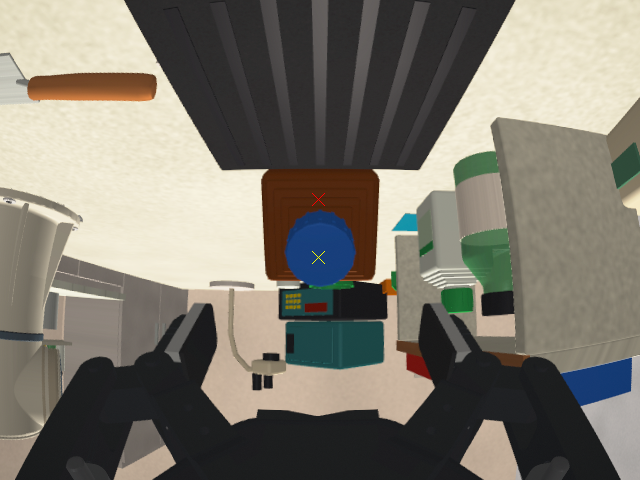

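The wrist view shows the cap disk centred at about (320,250), against a predicted (318,258). The cap therefore sits about 4 mm lower towards the vibrator, and yaw looks right. I'll correct by 3 mm, then approach, grip and lift slightly.

```bash
sed -i 's/^CAP0=.*;/CAP0=np.array([0.5415,0.1975,0.1105]);/;' h.py; grep -n "CAP0=" h.py; grep -n MAT= h.py || echo 'MAT=np.array([0.690,-0.155,0])' >> h.py
python3 - <<'E'
from h import *
from workcell import bot, hand, kinematics, get_obs, vision
q,z=ori(58,YAW); g=CAP0-.004*z
hand.move_gripper(.062,60)
bot.servo_line(g,q,.08); o=get_obs(); print(o["position"],g,o["wrist_force"])
hand.move_gripper(.03,60); o=get_obs(); print(o["time_s"],o["position"],o["wrist_force"],o["ft_torque"],o["gripper_width"],o["grip_force"])
if .036<o["gripper_width"]<.046:
    bot.servo_line(o["position"]+[0,0,.02],None,.03); o=get_obs(); print(o["position"],o["wrist_force"],o["ft_torque"],o["gripper_width"],o["grip_force"])
d=vision.read_camera("scene"); cv2.imwrite("pics/s2.png",cv2.resize(d["frame"][100:270,130:400],None,fx=2.5,fy=2.5)[:,:,::-1])
E
```

```text
22:CAP0=np.array([0.5415,0.1975,0.1105]); 
[0.542  0.2013 0.1128] [0.5418 0.2009 0.1126] [ 0.0592  0.234  -0.0242]
3.9667 [0.542  0.2013 0.1128] [-0.0985  1.3813  2.1473] [ 0.3269 -0.0533  0.0387] 0.040288253173558865 60.33141374588013
[0.5419 0.2012 0.1327] [ 0.0095 -0.2529 -3.7552] [ 1.2122 -0.0671 -0.0453] 0.04046310674303241 60.53852319717407
```

View pics/s2.png

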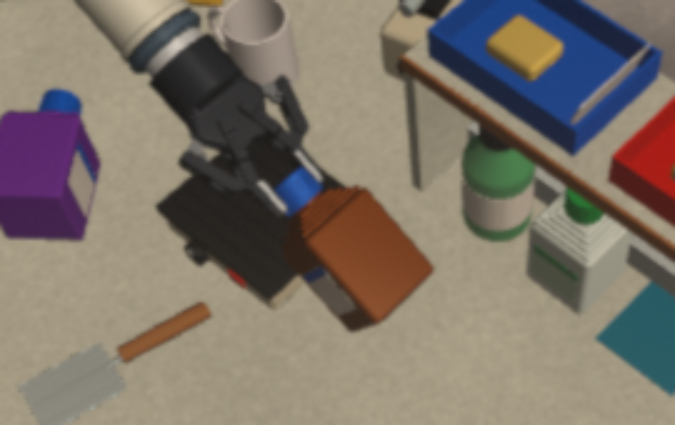

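Gripped (40 mm wide) and lifted clear: the scene crop shows the cap between the pads and nothing else disturbed. Now I'll rotate it upright in the air about its lower edge.

```bash
python3 - <<'E'
from h import *
from workcell import bot, hand, kinematics, get_obs, vision
hand.move_gripper(.03,80)
h=np.array([-np.sin(YAW),np.cos(YAW),0]); k=np.array([0,0,1.])
def r(t): t=np.radians(t); return (.149*np.sin(t)-.043*np.cos(t))*h+(.149*np.cos(t)+.043*np.sin(t))*k
p=get_obs()["position"]; E=p-r(58); print("edge",E)
for t in (43,29,14,0):
    bot.servo_line(E+r(t),ori(t,YAW)[0],.05)
    o=get_obs(); print(t,o["time_s"],o["position"],o["wrist_force"],o["ft_torque"],o["gripper_width"])
d=vision.read_camera("scene"); np.savez("s3.npz",**d); cv2.imwrite("pics/s3.png",cv2.resize(d["frame"][60:270,150:420],None,fx=2.8,fy=2.8)[:,:,::-1])
d=vision.read_camera("top"); np.savez("t3.npz",**d)
E
```

```text
edge [0.5331 0.098  0.0172]
43 6.0167 [0.5389 0.1681 0.1552] [ 0.8453 -0.148  -4.4979] [ 1.0919 -0.1302  0.0219] 0.03973583239664285
29 6.925 [0.536  0.1327 0.1681] [ 0.4364 -0.0072 -4.1384] [ 0.7429 -0.0742  0.0093] 0.03971992157359895
14 7.8833 [0.5327 0.0926 0.1721] [ 0.4924 -0.1668 -3.6968] [ 0.3617 -0.0157 -0.0085] 0.03985502100173439
0 8.7917 [0.5295 0.0554 0.1662] [ 0.3608  0.0356 -4.2821] [-0.0117  0.0056  0.0045] 0.03979559086941691
```

View pics/s3.png

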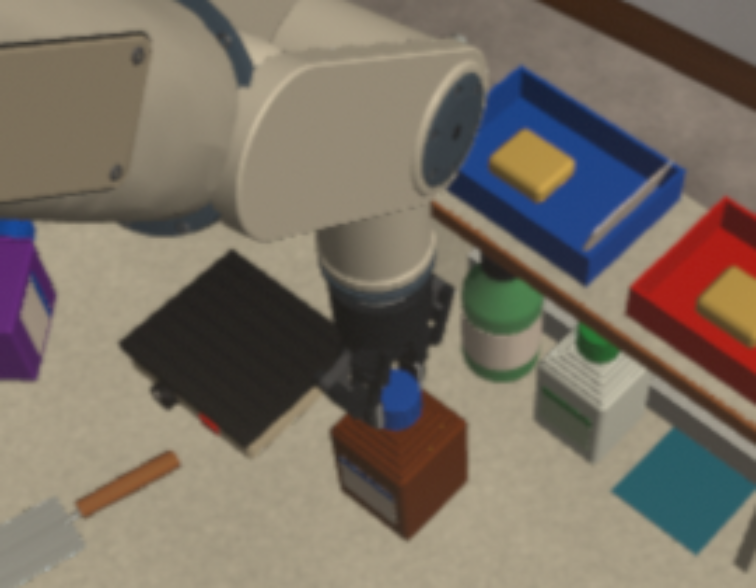

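It is upright in the grip, and the near-zero moment puts the tilt under about 1°. Now I'll carry it in front of its place, lower it with a guarded touch, and release.

```bash
python3 - <<'E'
from h import *
from workcell import bot, hand, kinematics, get_obs, vision
q=ori(0,RY)[0]; p=get_obs()["position"]
T=MAT-.098*rx
bot.servo_line([T[0],T[1],p[2]+.0],q,.09); bot.dwell(.3)
f0=np.mean([get_obs()["wrist_force"][2] for _ in range(3)]); z=.1625
bot.servo_line([T[0],T[1],z],None,.02)
while z>.138:
    z-=.001; bot.servo_line([T[0],T[1],z],None,.02); o=get_obs(); f=o["wrist_force"][2]-f0
    if f>7: break
print("touch",z,f,o["ft_torque"],o["time_s"])
hand.move_gripper(.03,20); bot.dwell(.3); o=get_obs(); print(o["wrist_force"],o["ft_torque"],o["gripper_width"])
for w in (.0405,.041,.042,.044,.05,.065): hand.move_gripper(w)
bot.dwell(.2); o=get_obs(); print(o["time_s"],o["position"],o["wrist_force"],o["gripper_width"])
bot.servo_line([T[0],T[1],z+.09],None,.1)
d=vision.read_camera("scene"); np.savez("s4.npz",**d); cv2.imwrite("pics/s4.png",cv2.resize(d["frame"][100:300,260:500],None,fx=3,fy=3)[:,:,::-1])
d=vision.read_camera("wrist"); cv2.imwrite("pics/w4.png",d["frame"][:,:,::-1])
E
```

```text
touch 0.1505 10.040354509694424 [-0.1389  0.7112  0.0676] 15.0167
[ 0.2529 -2.7914  7.3912] [-0.1779  0.7672  0.0573] 0.04017387599765569
17.1333 [ 0.5882 -0.145   0.1491] [-14.531    2.4224   3.2223] 0.0648737750035552
```

View pics/s4.png

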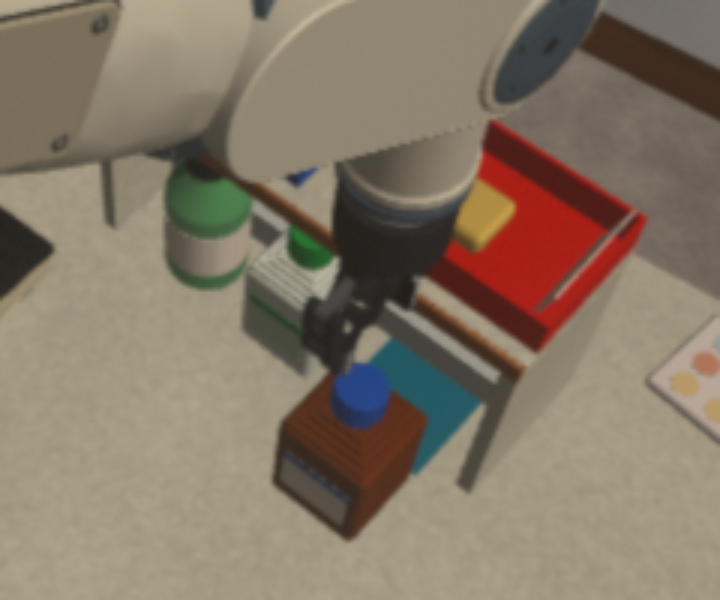

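The bottle stands upright in front of its place. On opening, the fingers pressed on the board's front edge with about 14 N, and they are clear now. Next I'll back off, measure the bottle, and prepare a low two-finger push with the tool leaning back.

```bash
cat >> h.py <<'E'
def pori(al,yaw=RY):
    e=np.array([np.sin(yaw),-np.cos(yaw),0]); t=np.radians(al); f=np.array([np.cos(yaw),np.sin(yaw),0])
    z=np.sin(t)*f-np.array([0,0,np.cos(t)]); return [R_.from_matrix(np.c_[np.cross(s*e,z),s*e,z]).as_quat() for s in (1,-1)]
E
python3 - <<'E'
from h import *
from workcell import bot, hand, kinematics, get_obs, vision
p=get_obs()["position"]; print(get_obs()["wrist_force"],p)
bot.servo_line(p-.12*rx+[0,0,.03],None,.15)
S=vision.read_camera("scene"); np.savez("s5.npz",**S); T=vision.read_camera("top"); np.savez("t5.npz",**T)
for n,d,box in (("S",S,(330,190,430,290)),("T",T,(310,190,390,260))):
    hsv=cv2.cvtColor(d["frame"],cv2.COLOR_RGB2HSV)
    for k,lo,hi in (("cap",(105,120,40),(125,255,255)),("br",(3,110,20),(20,255,255))):
        m=cv2.inRange(hsv,lo,hi); z=np.zeros_like(m); x0,y0,x1,y1=box; z[y0:y1,x0:x1]=m[y0:y1,x0:x1]
        c=max(cv2.findContours(z,0,2)[0],key=cv2.contourArea); hl=cv2.convexHull(c); q=cv2.approxPolyDP(hl,.03*cv2.arcLength(hl,True),True)[:,0]
        M=cv2.moments(c); print(n,k,M["m10"]/M["m00"],M["m01"]/M["m00"],cv2.boundingRect(c),q.tolist())
c=(376.3-.3,279.3-.3); l=(351.7-.3,259.3-.3); A,B=onz(S,c,0),onz(S,l,0); v=B-A
print("front edge",A,B,np.linalg.norm(v),"yaw",np.arctan2(-v[0],v[1]))
mid=(A+B)/2+.043*rx; w=mid-MAT; print("centre",mid,"rel mat",w@rx,w@ry)
for al in (35,45,55):
  for q in pori(al):
    s=[kinematics.solve_ik(P,q) for P in ((A+B)/2-.06*rx+[0,0,.044],(A+B)/2-.06*rx+[0,0,.12],MAT-.065*rx+[0,0,.044])]
    print(al,[None if x is None else np.round(x,2).tolist() for x in s])
im=np.vstack([cv2.resize(S["frame"][180:290,310:450],(700,330)),cv2.resize(T["frame"][190:270,290:420],(700,270))]) if 0 else None
cv2.imwrite("pics/t5.png",cv2.resize(T["frame"][150:280,250:420],None,fx=4,fy=4,interpolation=2)[:,:,::-1])
E
```

```text
[ 0.4184  0.4097 -0.2377] [ 0.592  -0.1457  0.2396]
S cap 380.2662871600253 230.53257432005057 (371, 221, 19, 21) [[383, 221], [388, 225], [388, 235], [384, 240], [377, 241], [371, 228], [375, 222]]
S br 378.7809430255403 249.2822527832351 (354, 220, 48, 59) [[374, 220], [401, 239], [395, 258], [377, 278], [354, 244]]Traceback (most recent call last):
  File "<stdin>", line 10, in <module>
ValueError: max() iterable argument is empty
```

```bash
python3 - <<'E'
from h import *
from workcell import bot, hand, kinematics, get_obs, vision
S=load("s5")
print("cap est",[onz(S,(380.3,230.5),z) for z in(.145,.152)])
c=(376.3-.3,279.3-.3); l=(351.7-.3,259.3-.3); A,B=onz(S,c,0),onz(S,l,0); v=B-A
print("front edge",A,B,np.linalg.norm(v),"yaw",np.arctan2(-v[0],v[1]))
mid=(A+B)/2+.043*rx; w=mid-MAT; print("centre",mid,"rel mat",w@rx,w@ry)
for al in (35,45,55):
  for q in pori(al):
    s=[kinematics.solve_ik(P,q) for P in ((A+B)/2-.06*rx+[0,0,.044],(A+B)/2-.06*rx+[0,0,.12],MAT-.065*rx+[0,0,.044])]
    print(al,[None if x is None else np.round(x,2).tolist() for x in s])
print(get_obs()["joint_pos"],get_obs()["position"])
E
```

```text
cap est [array([ 0.5952, -0.1506,  0.145 ]), array([ 0.5914, -0.1521,  0.152 ])]
front edge [ 0.5522 -0.1854  0.    ] [ 0.5616 -0.1055  0.    ] 0.0803974943789634 yaw -0.11693371244656503
centre [ 0.5997 -0.1495  0.    ] rel mat -0.09038069368559083 -0.002969395458776224
35 [[-0.38, 0.46, 2.4, 2.65, 0.35, -1.34], [-0.38, 0.25, 2.37, 1.98, 0.18, -0.65], [-0.29, 0.54, 2.14, 2.47, 0.18, -1.08]]
35 [[-0.38, 0.46, 2.4, 2.65, 0.35, 1.8], [-0.38, 0.25, 2.37, 1.98, 0.18, 2.49], [-0.29, 0.54, 2.14, 2.47, 0.18, 2.07]]
45 [[-0.42, 0.57, 2.48, 2.78, 0.7, -1.53], [-0.42, 0.31, 2.47, 2.61, 0.46, -1.32], [-0.31, 0.6, 2.23, 2.8, 0.49, -1.43]]
45 [[-0.42, 0.57, 2.48, 2.78, 0.7, 1.61], [-0.42, 0.31, 2.47, 2.61, 0.46, 1.82], [-0.31, 0.6, 2.23, 2.8, 0.49, 1.71]]
55 [[-0.47, 0.74, 2.54, 2.8, 1.09, -1.63], [-0.47, 0.45, 2.55, 2.73, 0.83, -1.5], [-0.34, 0.7, 2.29, 2.87, 0.82, -1.52]]
55 [[-0.47, 0.74, 2.54, 2.8, 1.09, 1.51], [-0.47, 0.45, 2.55, 2.73, 0.83, 1.64], [-0.34, 0.7, 2.29, 2.87, 0.82, 1.62]]
[-0.28    0.1222  1.887   0.0001  1.1325 -0.1862] [ 0.4732 -0.1345  0.2694]
```

```bash
python3 - <<'E'
from h import *
from workcell import bot, hand, kinematics, get_obs, vision
p=get_obs()["position"]; j0=get_obs()["joint_pos"]
hand.move_gripper(.045,40)
bot.servo_line([.43,-.13,.40],None,.2)
L=-.002*ry
P1=MAT-.20*rx+L+[0,0,.24]; P2=MAT-.186*rx+L+[0,0,.044]
for q in pori(45):
    s=kinematics.solve_ik(P1,q); 
    if s is not None and abs(s[5])<1.6: break
print(s, kinematics.solve_ik(P2,q))
hi=np.array([.43,-.13,.36]); sh=kinematics.solve_ik(hi,q); print(sh)
bot.goto_joints(sh); bot.servo_line(P1,q,.15)
o=get_obs(); print(o["time_s"],o["position"],o["wrist_force"],o["joint_pos"])
bot.servo_line(P2,q,.12); bot.dwell(.2); o=get_obs(); print(o["time_s"],o["position"],o["wrist_force"],o["joint_pos"])
S=vision.read_camera("scene"); np.savez("s6.npz",**S); cv2.imwrite("pics/s6.png",cv2.resize(S["frame"][150:310,230:470],None,fx=3.2,fy=3.2)[:,:,::-1])
E
```

```text
[-0.4248 -0.0375  2.3953  1.4602  0.2332 -0.1246] [-0.4096  0.5709  2.4679  2.7888  0.6883 -1.5206]
[-0.5017 -0.3847  2.3186  0.5774  0.5394  0.7647]
22.9417 [ 0.4907 -0.1382  0.2398] [0.2272 0.7661 0.9198] [-0.4245 -0.0371  2.3952  1.4592  0.2329 -0.1237]
25.6333 [ 0.5047 -0.1396  0.0442] [-0.4742 -0.2288 -0.4228] [-0.4096  0.5706  2.4679  2.7888  0.6883 -1.5206]
```

View pics/s6.png

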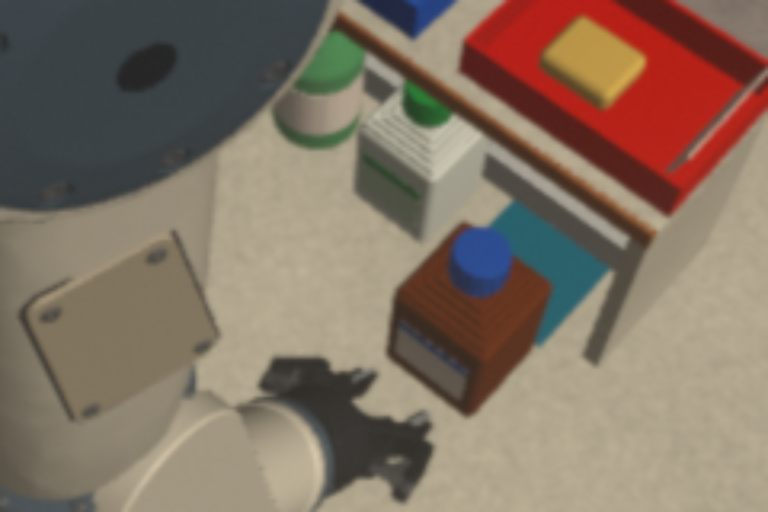

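The fingers stand in front of the bottle's front face, centred on it, with the lane to the mat free. Next is the guarded push.

```bash
python3 - <<'E'
from h import *
from workcell import bot, hand, kinematics, get_obs, vision
L=-.002*ry+np.array([0,0,.044]); s=-.186; log=[]
def go(s,v): 
    bot.servo_line(MAT+s*rx+L,None,v); o=get_obs(); f=o["wrist_force"]@rx; log.append((round(s,4),round(f,1),round((o["position"]-MAT)@rx,4),round(o["ft_torque"][2],2))); return f
st=""
while s<-.0775:
    s+=.006; f=go(s,.04)
    if f<-9: st="force"; break
while not st and s<-.0605:
    s+=.001; f=go(s,.015)
    if f<-8: st="force"
print(st,get_obs()["time_s"]); print(log)
S=vision.read_camera("scene"); np.savez("s7.npz",**S); cv2.imwrite("pics/s7.png",cv2.resize(S["frame"][150:310,230:470],None,fx=3.2,fy=3.2)[:,:,::-1])
E
```

```text
force 33.8833
[(-0.18, np.float64(0.2), np.float64(-0.1795), np.float64(-0.01)), (-0.174, np.float64(-0.2), np.float64(-0.1737), np.float64(-0.01)), (-0.168, np.float64(0.3), np.float64(-0.1676), np.float64(-0.06)), (-0.162, np.float64(0.1), np.float64(-0.1616), np.float64(0.01)), (-0.156, np.float64(-0.7), np.float64(-0.1557), np.float64(-0.03)), (-0.15, np.float64(-1.3), np.float64(-0.1496), np.float64(0.01)), (-0.144, np.float64(0.5), np.float64(-0.1435), np.float64(-0.0)), (-0.138, np.float64(0.5), np.float64(-0.1375), np.float64(-0.01)), (-0.132, np.float64(-0.1), np.float64(-0.1315), np.float64(0.01)), (-0.126, np.float64(-0.6), np.float64(-0.1254), np.float64(0.0)), (-0.12, np.float64(0.5), np.float64(-0.1195), np.float64(0.04)), (-0.114, np.float64(-0.4), np.float64(-0.1135), np.float64(-0.0)), (-0.108, np.float64(-0.1), np.float64(-0.1075), np.float64(-0.01)), (-0.102, np.float64(0.1), np.float64(-0.1015), np.float64(-0.01)), (-0.096, np.float64(-0.0), np.float64(-0.0955), np.float64(-0.08)), (-0.09, np.float64(0.2), np.float64(-0.0894), np.float64(-0.0)), (-0.084, np.float6
[... 153 characters left out ...]
-0.0715), np.float64(0.0)), (-0.071, np.float64(-0.5), np.float64(-0.0709), np.float64(0.01)), (-0.07, np.float64(-2.8), np.float64(-0.0701), np.float64(-0.03)), (-0.069, np.float64(-0.8), np.float64(-0.0691), np.float64(-0.04)), (-0.068, np.float64(-2.0), np.float64(-0.0679), np.float64(-0.05)), (-0.067, np.float64(-1.4), np.float64(-0.0669), np.float64(0.04)), (-0.066, np.float64(-1.0), np.float64(-0.0659), np.float64(-0.02)), (-0.065, np.float64(-0.8), np.float64(-0.0648), np.float64(0.04)), (-0.064, np.float64(-1.4), np.float64(-0.0639), np.float64(-0.0)), (-0.063, np.float64(-2.5), np.float64(-0.0631), np.float64(-0.0)), (-0.062, np.float64(-9.1), np.float64(-0.063), np.float64(-0.05))]
```

View pics/s7.png

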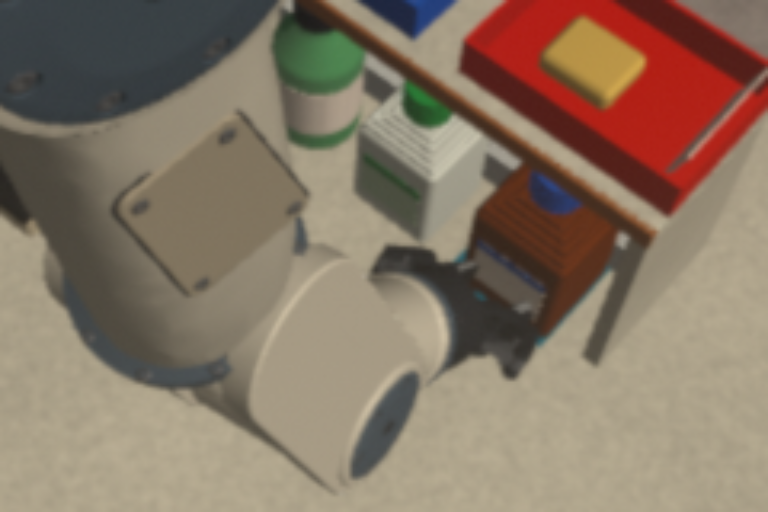

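Contact with the rail came at s = -0.063, where it was expected, and the push force stayed near 9 N. The picture shows the bottle standing on its mat, square to the rail. I'll back off slowly and check numerically.

```bash
python3 - <<'E'
from h import *
from workcell import bot, hand, kinematics, get_obs, vision
p=get_obs()["position"]
bot.servo_line(p-.02*rx,None,.03); bot.servo_line(p-.12*rx,None,.12); bot.servo_line(p-.14*rx+[0,0,.1],None,.15); bot.dwell(.3)
o=get_obs(); print(o["time_s"],o["position"],o["wrist_force"])
S=vision.read_camera("scene"); np.savez("s8.npz",**S); h=cv2.cvtColor(S["frame"],cv2.COLOR_RGB2HSV)
def blob(lo,hi,b):
    m=cv2.inRange(h,lo,hi); z=np.zeros_like(m); z[b[1]:b[3],b[0]:b[2]]=m[b[1]:b[3],b[0]:b[2]]; return z
m=blob((3,110,10),(20,255,255),(374,200,430,275)); n,l,st,c=cv2.connectedComponentsWithStats(m); k=1+st[1:,4].argmax(); m=(l==k)
ys,xs=np.where(m); i=ys.argmax(); cor=(xs[ys>=ys.max()-0].mean(),ys.max()+.5); print("low corner",cor,"rightmost",xs.max(),ys[xs.argmax()])
A=onz(S,cor,0); w=A-MAT; print("front -y base corner rel mat",w@rx,w@ry,"(ideal -.043,-.043)")
# right lower edge: bottom-most brown pixel per column right of corner -> yaw of the -y face
cols=np.arange(int(cor[0])+3,xs.max()-3); pts=np.array([onz(S,(u,ys[xs==u].max()+.5),0)[:2] for u in cols if (xs==u).any()]); 
f=cv2.fitLine(pts.astype(np.float32),cv2.DIST_HUBER,0,.001,.001).ravel(); print("yaw -y face",np.arctan(f[1]/f[0]),"riser",RY,len(pts))
mb=blob((105,120,30),(125,255,255),(390,195,425,225)); print("cap px",np.argwhere(mb).mean(0)[::-1],"expected px",proj(S,MAT-.001*rx+[0,0,.148]))
S0=load("scene0"); 
for nm,b in (("white",(338,175,380,225)),("round",(316,160,342,198))):
    d=np.abs(S["frame"][b[1]:b[3],b[0]:b[2]].astype(int)-S0["frame"][b[1]:b[3],b[0]:b[2]]).mean(); print(nm,"diff",d)
E
```

```text
36.9 [ 0.4875 -0.1377  0.1429] [ 0.6058  0.4664 -0.1744]
low corner (np.float64(399.5), np.float64(253.5)) rightmost 429 219
front -y base corner rel mat -0.03947598379471978 -0.044115694573134724 (ideal -.043,-.043)
yaw -y face -0.006567285 riser -0.094 24
cap px [403.82 210.9 ] expected px [403.9068 202.3986]
white diff 5.508095238095238
round diff 4.270917678812416
```

```bash
python3 - <<'E'
from h import *
S,S0=load("s8"),load("scene0")
h=cv2.cvtColor(S["frame"],cv2.COLOR_RGB2HSV); m=cv2.inRange(h,(3,110,10),(20,255,255))
for nm,r in (("right",range(402,413)),("left",range(380,398))):
    px=[(u,np.where(m[225:262,u])[0].max()+225.5) for u in r if m[225:262,u].any()]
    pts=np.array([onz(S,p,0)[:2] for p in px]); f=cv2.fitLine(pts.astype(np.float32),cv2.DIST_HUBER,0,.001,.001).ravel()
    a=np.arctan2(f[1],f[0]); print(nm,[p[1] for p in px],"dir rel riser deg",np.degrees(a-RY)%180)
for nm,b in (("white",(340,178,378,220)),("round",(318,165,340,195)),("mug",(215,95,250,140)),("rail/board",(400,160,470,260))):
    t=S0["frame"][b[1]:b[3],b[0]:b[2]]; r=cv2.matchTemplate(S["frame"][b[1]-6:b[3]+6,b[0]-6:b[2]+6],t,cv2.TM_CCOEFF_NORMED); print(nm,cv2.minMaxLoc(r)[1],np.array(cv2.minMaxLoc(r)[3])-6)
E
```

```text
right [np.float64(251.5), np.float64(250.5), np.float64(249.5), np.float64(248.5), np.float64(247.5), np.float64(246.5), np.float64(245.5), np.float64(244.5), np.float64(243.5), np.float64(241.5), np.float64(240.5)] dir rel riser deg 178.7727
left [np.float64(241.5), np.float64(226.5), np.float64(226.5), np.float64(227.5), np.float64(228.5), np.float64(228.5), np.float64(229.5), np.float64(230.5), np.float64(231.5), np.float64(231.5), np.float64(231.5), np.float64(233.5), np.float64(233.5), np.float64(234.5), np.float64(235.5)] dir rel riser deg 91.184296
white 0.9991773962974548 [0 0]
round 0.9996318221092224 [0 0]
mug 0.9995467662811279 [0 0]
rail/board 0.9363071322441101 [0 0]
```

The -y side is within 1.2° of the riser's direction, the base corner is where it should be, and the neighbours and mug haven't moved. The arm is clear, so I'm handing in.

```bash
python3 -c "
from workcell import hand_in
print(hand_in())"
```

```text
the job is handed in; nothing more can be done
None
```

The brown bottle was set upright and pushed onto its mat with its back against the rail (about 9 N at contact), the other bottles had not moved, and the job is handed in at about 37 s; no verdict came back, and the only slip was the fingers pressing the riser's edge with about 14 N when they let go.

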